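Lever open the sample case and pack the last jar

TASK

Take the orange-handled pry blade and, working over one of the two black ledges at the front of the sample case, lever its clear hood off the catches and swing it right over until it lies open behind the case. Lay the blade back flat on the worktop, clear of the case, then pack the red jar with the blue cap into the vacant bay, fully down and upright beside the two jars already there; tip no jar, and leave the case open.

Things in the scene. Friction and masses are not known exactly. Their poses are not given: they have to be found in the camera images.
- case: Grey three-bay sample case, fixed. Origin: centre of its underside on the worktop; x from its front (ledges) to the hinge side, y along the bays, z up. Base 64 x 187 x 54 mm, rim z = 54, floor z = 4. Inside x -29 to 29; bay centres y = -61, 0, 61, each 59 long, 2 mm ribs up to z = 30. Clear hood: shut top z = 76, inner top z = 74, front wall x = -35 to -32, held by catches in both front corners.
- hood (a joint): Hinge of the clear hood, rad: 0 shut and caught, 0.06 just off its catches (front edge up 4 mm; takes about 10 N there), 3.1 laid right over behind the case. Damped; past about 1.3 it falls open by itself.
- hood_hinge (a point): Middle of the hood's hinge axis (parallel to the case's y), at x = 38, z = 54 mm in the case's frame.
- hood_lip (a point): Middle of the hood's lower front edge, on its outer face (moves with the hood); 73 mm from the hinge axis.
- ledge_left (a point): Black pry ledge at y = +30.5 of the case, on its front rim: middle of the ledge's front edge, on its flat top (z = 54, x = -58), the edge to lever over. Ledge 32 mm wide, runs back to the rim; above it the hood's front wall has a 36 mm wide cut-out that leaves a gap from z = 54 to z = 60 for the blade. Axes as the case.
- ledge_right (a point): The like ledge and gap at y = -30.5 of the case: middle of the ledge's front edge, on its top. Axes as the case.
- pry_blade: Pry blade lying flat on the worktop, 80 g: orange handle 84 long, 20 wide, 16 high, and a flat steel blade 16 wide, 2.5 thick. Origin: centre of the handle's underside; x points along the tool to the blade's tip at x = 96; handle from x = -42 to 42, black collar to x = 50, then the blade with underside at z = 6 and top at z = 8.5. It balances at about x = 15.
- jar_red: Red jar with a blue screw cap, about 60 g: 54 mm diameter, 67 high, cap the upper 15 mm. Origin: centre of its underside, z up its axis.
- jar_white: White jar of the same size, standing in a bay of the case. Origin: centre of its underside.
- jar_tan: Tan jar with a white cap, same size, standing in another bay of the case. Origin: centre of its underside.
- vacant_bay: The bay of the case that is vacant: the point at the centre of its floor (4 mm above the worktop). Any of the three bays.
- stack_tray: Fixed grey sheet-metal tray holder behind the right half of the worktop: keep the arm clear of it. It overhangs the worktop from 115 mm up to 315 mm (tray piles higher) and its nearest corner stands 0.57 m from the robot's base axis, about 28 degrees to its right; nothing to do with it. Origin: its underside.
- tray_fixture: Fixed aluminium tray fixture near the middle of the worktop, right of the case's front: keep clear of it. Plate 12 mm high with stops up to 34 mm, a clamp and its red handle up to 160 mm; it lies within about 0.16 m of its origin (on the worktop, at its middle).
There are look-alikes about, which are no part of the job. Of the things that look like the jar_red, take the one that is farthest to the robot's right at the start.

How it is judged:
On the way, in this order (a step that is already met when the one before it is completed fails the run):
1. the hood is lifted off its catches by the pry blade (value of joint hood between 0.06 and 0.6 rad and contact force between pry_blade and case above 0.1 N), for 0.04 s.
2. the hood lies right over behind the case (value of joint hood above 2.8 rad), for 0.2 s.
At the end, for the whole second after the job is handed in: The hood lies open (hinge above 2.8 rad); the red jar stands upright (within 0.08 rad) on the floor of the vacant bay (within 3 mm of the floor, 8 mm of the bay's centre); the white and tan jars stand upright in their own bays; the pry blade lies flat on the worktop clear of the case; all at rest (value of joint hood above 2.8 rad and horizontal distance between jar_red and vacant_bay below 0.008 m and z of each of jar_red, jar_white, jar_tan in the frame of case below 0.007 m and angle between each of jar_red, jar_white, jar_tan's own z axis and vertical below 0.08 rad and distance of each of jar_white, jar_tan from where it was at the start of the episode below 0.01 m and height (world z) of pry_blade between -0.006 and 0.006 m and angle between pry_blade's own z axis and vertical below 0.15 rad and contact force between pry_blade and case below 0.1 N and linear speed of each of pry_blade, jar_red below 0.01 m/s); the robot touches nothing.
It fails at once if a jar is tipped over (angle between any of jar_red, jar_white, jar_tan's own z axis and vertical above 0.6 rad).
It also fails if it takes over 69 s, if anything falls off the work surface, if the arm or the gripper's body presses on something with over 40 N, if the wrist force passes 120 N, or if a joint passes its speed limit or range.

ROBOT

A 7-joint arm with a two-finger parallel gripper is mounted at the origin on a cart in front of the work surface, level with it; the furniture and walls round the work are solid. World frame = base frame: x ahead of the robot, y to its left, z up, the work surface at z = 0. Lengths are in m, angles in rad, forces in N, time in s.
With the tool pointing down it reaches from about 0.425 to 0.825 m from the base axis. Payload 3.6 kg.
Tool frame: the origin (TCP) lies on the centre line of the jaws, within the pads' length; the fingertips stand 17 mm ahead of it and the grasp point (between the pads) lies 2 mm behind it (env.tip_reach is the distance from the TCP to the fingertips, in m); z points along the fingers, y is the line along which they close (so a half turn about z gives the same grasp; the last joint's range is limited). The gripper opens to 85 mm and grips with 20 to 120 N. Pads are 22 mm wide; open, the fingers measure 114 mm over their backs; the gripper's body (76 mm by 85 mm) begins 54 mm behind the grasp point. The pads swing forward as they close: fully open they stand 13 mm farther back than shut.
Start: joints at [-1.23, 0.615, -0.013, 1.423, 0.008, 1.103, -0.04], TCP at [0.233, 0.607, 0.248] pointing down, gripper open.
Joint ranges: [-3.12, 3.12], [-0.3, 2.06], [-1.34, 1.32], [0.26, 2.42], [-1.36, 4.5], [0.01, 1.98], [-2.84, 2.84]. Speed limits (rad/s): [2.79, 2.79, 3.14, 3.14, 3.14, 3.14, 3.14].

INTERFACE

Orientations are given as a unit quaternion [x, y, z, w].
In Python, from cell import env, fingers, optics gives the robot as it stands. Calls block until the motion is done:
- env.goto(position, orientation): joint-space move of the TCP to a pose.
- env.line_to(position, feed=0.15, attitude=None): straight line of the TCP; attitude=None keeps the orientation; feed is the mean speed in m/s.
- env.goto_joints(angles): joint-space move.
- fingers.gripper_open() and fingers.grasp(): open the fingers fully, or close them until they stop; the grip force is fixed at half the most.
- env.wait(seconds).
- env.ik(position, orientation): joint angles nearest the present ones, or None.
- env.state(): the state.
- optics.snapshot(name): name is "side" or "top"; returns the picture (420x560x3 uint8, blue, green, red); there is no depth.
- optics.get_calibration(name): a dict with "mtx" (3x3 intrinsics, pixels), "dist" ([k1, k2, p1, p2, k3] as OpenCV has them; the pictures are not rectified), "T" (4x4, takes a point from camera to world coordinates). Camera axes: x right, y down, z forward; pixel columns grow to the right and rows downward; lengths in m; the calibration is good to about 2 mm. A picture is of the moment at which its call begins. get_calibration takes no time and is no camera call.
A pose or a line that the arm cannot do raises env.IKError and nothing moves.
- env.close_job(): hands the job in; it is judged then, once.
The state is a dict: "clock": time; "joints": joint angles; "qvel": joint speeds; "effort": joint torques, N m; "ee_pos": TCP position; "tcp_rot": TCP orientation; "ft_force": force on the tool from outside, world axes, zero at the start; "moment": the same for the moment, N m; "finger_gap": finger opening in m; "finger_force": force on a finger pad.
Only numpy, scipy, OpenCV 4.12 (cv2) and the standard library are available. Lean on these libraries where they do the work, as an engineer would, in place of code of your own. Each camera call takes 0.05 s, during which the arm holds its last target. There are 200 camera calls.

## Working session

There is one attempt and no reset: what is moved stays moved. The work goes in short steps, each a Python script; the robot and the scene stay as the last script left them, time stands still between calls to the robot, and variables do not carry over. Pictures are saved under pics/ and viewed, at most 10 in all, crops included, and the job is handed in when it is done.

```bash
ls; mkdir -p pics
python3 - <<'E'
from cell import env, fingers, optics
import cv2,numpy as np
for n in("side","top"):
    im=optics.snapshot(n); cv2.imwrite(f"pics/{n}0.png",im)
    c=optics.get_calibration(n); print(n,np.round(c["mtx"],1).tolist(),np.round(c["dist"],3),np.round(c["T"],3).tolist())
s=env.state(); print(s["clock"],s["ee_pos"],s["tcp_rot"],s["finger_gap"])
E
```

```text
pics
side [[479.4, 0.0, 271.5], [0.0, 479.4, 217.2], [0.0, 0.0, 1.0]] [0.013 0.    0.    0.    0.   ] [[0.666, -0.629, 0.401, 0.012], [-0.746, -0.568, 0.348, -0.423], [0.008, -0.531, -0.848, 1.199], [0.0, 0.0, 0.0, 1.0]]
top [[500.2, 0.0, 274.1], [0.0, 500.2, 206.7], [0.0, 0.0, 1.0]] [0.034 0.    0.    0.    0.   ] [[-0.021, -0.999, 0.044, 0.482], [-1.0, 0.021, 0.005, 0.018], [-0.006, -0.044, -0.999, 1.213], [0.0, 0.0, 0.0, 1.0]]
0.1 [0.23282663 0.60615743 0.24721865] [ 1.82313739e-01  9.83239688e-01 -1.17073461e-03 -2.12573138e-04] 0.08558287607669131
```

View pics/side0.png

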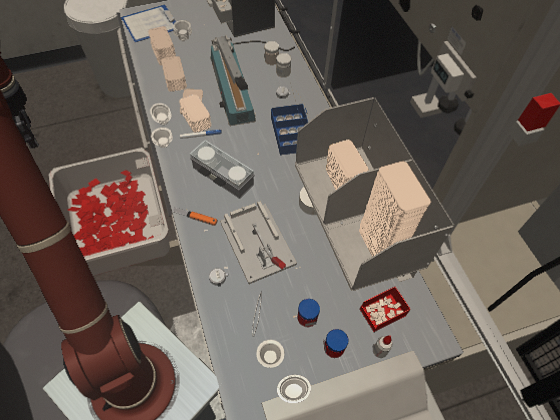

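View pics/top0.png

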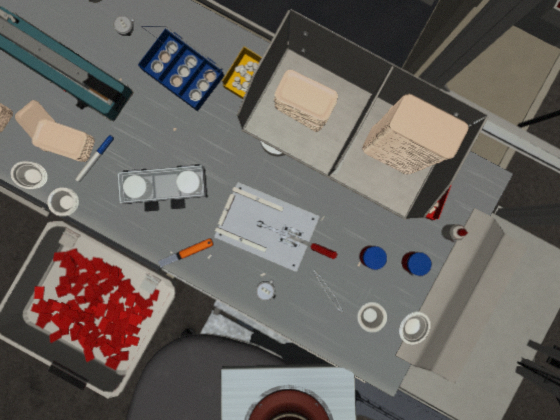

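Top view: the case is at (162,184) with its ledges at (152,206) and (178,203), and the bay in the middle looks vacant. The pry blade is at (195,248) with its tip at about (165,262). The look-alike is the blue/white spatula at (95,158). Two jars could be the red one: blue caps at (373,258) and (417,263) in the top view, (309,312) and (337,343) in the side view. I choose (417,263)/(337,343), which is farthest right. Next I check this in a crop.

Run:
```python
import cv2,numpy as np
t=cv2.imread("pics/top0.png");s=cv2.imread("pics/side0.png")
R=lambda im,x,y,w,h,k:cv2.resize(im[y:y+h,x:x+w],None,fx=k,fy=k,interpolation=cv2.INTER_CUBIC)
a=R(t,110,155,100,75,4);b=R(s,180,130,100,75,4);c=R(t,150,225,100,75,4);d=R(s,280,285,100,75,4)
cv2.imwrite("pics/crop1.png",np.vstack([np.hstack([a,b]),np.hstack([c,d])]))
```

```text
(no output)
```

View pics/crop1.png

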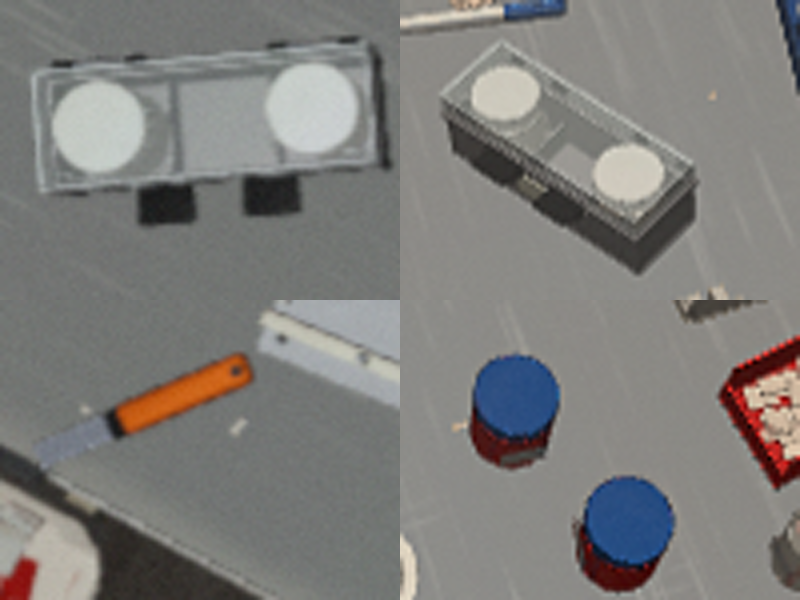

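The crop confirms it: the middle bay is vacant. The case's ledges face the robot, and the blade has an orange handle at top (200,245) and its tip at about (160,267). The chosen jar's cap is the lower right one in the side view. Measuring now.

```bash
cat > h.py <<'E'
import cv2,numpy as np
from cell import env,fingers,optics
from scipy.spatial.transform import Rotation as R
cal={n:optics.get_calibration(n) for n in("side","top")}
def ray(n,uv):
    c=cal[n];p=cv2.undistortPoints(np.array([[uv]],float),c["mtx"],c["dist"])[0,0]
    T=c["T"];return T[:3,3],T[:3,:3]@[p[0],p[1],1]
def plane(n,uv,z):
    o,d=ray(n,uv);return o+d*(z-o[2])/d[2]
def blobs(im,lo,hi,roi,amin=20):
    x,y,w,h=roi;hsv=cv2.cvtColor(im,cv2.COLOR_BGR2HSV)[y:y+h,x:x+w]
    cs,_=cv2.findContours(cv2.inRange(hsv,np.array(lo),np.array(hi)),cv2.RETR_EXTERNAL,cv2.CHAIN_APPROX_NONE)
    return [c+[[x,y]] for c in sorted(cs,key=cv2.contourArea,reverse=True) if cv2.contourArea(c)>amin]
def cen(c):
    m=cv2.moments(c);return m["m10"]/m["m00"],m["m01"]/m["m00"]
E
python3 - <<'E'
from h import *
t=cv2.imread("pics/top0.png");s=cv2.imread("pics/side0.png")
np.set_printoptions(precision=4,suppress=True)
B=lambda n,im,lo,hi,roi,z,name:[print(name,n,np.round(cen(c),1),plane(n,cen(c),z)[:2],cv2.contourArea(c),cv2.minAreaRect(c)) for c in blobs(im,lo,hi,roi)]
B("top",t,(100,120,60),(125,255,255),(350,230,100,60),.067,"blue")
B("side",s,(100,120,60),(125,255,255),(280,285,100,75),.067,"blue")
B("top",t,(0,0,200),(180,60,255),(110,155,100,60),.071,"white")
B("side",s,(0,0,195),(180,60,255),(185,138,70,50),.071,"white")
B("top",t,(5,150,80),(20,255,255),(150,225,75,50),.016,"handle")
B("side",s,(5,150,80),(20,255,255),(170,200,60,40),.016,"handle")
for c in blobs(t,(0,0,0),(180,255,55),(140,195,60,22)):
    b=cv2.boxPoints(cv2.minAreaRect(c)); print("ledge",np.round(b,1).tolist()); print([plane("top",p,.054)[:2].round(4).tolist() for p in b])
for c in blobs(t,(100,20,90),(140,120,220),(155,245,30,30)):
    b=cv2.boxPoints(cv2.minAreaRect(c)); print("steel",np.round(b,1).tolist(),[plane("top",p,.0085)[:2].round(4).tolist() for p in b])
E
```

```text
blue top [374.6 257.5] [ 0.412  -0.2023] 394.0 ((374.60003662109375, 257.3000183105469), (22.807889938354492, 22.360679626464844), 26.56505012512207)
blue top [419.2 263.8] [ 0.3959 -0.3025] 391.0 ((419.0, 264.0), (22.0, 22.0), 90.0)
blue side [336.7 339.7] [ 0.3931 -0.3055] 338.5 ((336.7500305175781, 339.7500305175781), (21.920310974121094, 19.798988342285156), 45.0)
blue side [308.7 308.5] [ 0.4091 -0.2054] 307.0 ((309.0, 308.5), (19.0, 20.0), 90.0)
white top [187.4 181.7] [0.5938 0.2214] 311.5 ((187.0, 182.0), (20.0, 20.0), 90.0)
white top [134.8 187. ] [0.584  0.3415] 257.5 ((134.5, 187.0), (18.0, 19.0), 90.0)
white side [236.6 172.8] [0.5917 0.2193] 152.5 ((236.60000610351562, 172.8000030517578), (15.205260276794434, 13.416407585144043), 26.56505012512207)
white side [205.8 152.8] [0.5835 0.3408] 139.5 ((205.75, 152.75), (15.17893123626709, 12.332881927490234), 18.434947967529297)
handle top [195.6 248. ] [0.44   0.2137] 233.0 ((195.5, 248.00001525878906), (7.747079849243164, 35.05881881713867), 66.80140686035156)
handle side [203.  217.8] [0.4365 0.2094] 132.0 ((202.75, 217.75), (27.195585250854492, 6.008327007293701), 18.434946060180664)
ledge [[145.0, 201.0], [158.0, 201.0], [158.0, 210.0], [145.0, 210.0]]
[[0.5525, 0.3231], [0.5519, 0.2931], [0.531, 0.2933], [0.5316, 0.3233]]
ledge [[171.0, 199.0], [184.0, 199.0], [184.0, 208.0], [171.0, 208.0]]
[[0.5559, 0.2629], [0.5553, 0.2328], [0.5344, 0.2331], [0.535, 0.2632]]
steel [[158.0, 260.70001220703125], [175.3000030517578, 253.3000030517578], [177.8000030517578, 259.20001220703125], [160.60000610351562, 266.6000061035156]] [[0.4113, 0.3052], [0.4281, 0.2638], [0.4138, 0.2578], [0.3971, 0.2993]]
```

```bash
cat >> h.py <<'E'
np.set_printoptions(precision=4,suppress=True)
PSI=0.07; CC=np.array([.589,.281,0]); RC=R.from_euler("z",PSI)
def C(x,y,z): return CC+RC.apply(np.array([x,y,z])/1000)      # case mm -> world m
GX,GZ=.008,.020                                                # TCP in the blade's frame
FLIP=R.from_euler("x",np.pi)                                   # tool x = blade x
def tcp_for(Rb,pt,local,opt):
    "TCP pose that puts blade-local point (mm) at world pt"
    o=pt-Rb.apply(np.array(local)/1000)
    return o+Rb.apply([GX,0,GZ]),(Rb*FLIP*R.from_euler("z",np.pi*opt)).as_quat()
def pitched(phi,yaw=PSI): return R.from_euler("ZY",[yaw,-phi])
OPT=0
E
python3 - <<'E'
from h import *
print(env.tip_reach)
for opt in(0,1):
    L=[tcp_for(R.from_euler("z",1.955),np.array([.4385,.212,0]),(0,0,0),opt)]
    for phi,pt,loc in((0,C(-58,30.5,56),(60,0,6)),(.42,C(-58,30.5,54),(60,0,6)),(.1,C(0,30.5,115),(96,0,6)),(0,C(45,30.5,103),(96,0,6)),(0,C(60,30.5,103),(96,0,6))):
        L.append(tcp_for(pitched(phi),pt,loc,opt))
    for p,q in L:
        j=env.ik(p,q);print(opt,p,None if j is None else np.array(j))
for y in(0,np.pi/2,-np.pi/2,np.pi/4,-np.pi/4):
    q=(R.from_euler("z",y)*FLIP).as_quat()
    print(y,[None if (j:=env.ik(p,q)) is None else np.array(j) for p in([.3945,-.304,.05],[.589,.281,.07])])
E
```

```text
0.017
0 [0.4355 0.2194 0.02  ] [-0.5745  0.7415  0.0948  2.0859 -0.2029  0.3227  0.0724]
0 [0.4771 0.3037 0.07  ] [-0.9324  0.7808  0.5339  1.8562 -0.6113  0.6739 -1.5346]
0 [0.4759 0.3036 0.0456] [-0.8465  0.731   0.1661  2.1512  2.001   0.1605  2.0601]
0 [0.4981 0.3052 0.1201] [-0.9807  0.7077  0.5961  1.8454 -0.5556  0.6614 -1.583 ]
0 [0.544  0.3084 0.117 ] [-0.8997  0.7975  0.6153  1.6517 -0.5668  0.8777 -1.5556]
0 [0.5589 0.3095 0.117 ] [-0.8841  0.8161  0.6198  1.6098 -0.5692  0.903  -1.553 ]
1 [0.4355 0.2194 0.02  ] [-0.2275  0.778  -0.4318  2.0752  0.7496  0.4457  2.2826]
1 [0.4771 0.3037 0.07  ] [-0.5391  0.7187 -0.1048  1.8434  0.1249  0.5858  0.9184]
1 [0.4759 0.3036 0.0456] [-0.2417  0.8599 -0.7716  2.132   1.6979  0.8052 -0.635 ]
1 [0.4981 0.3052 0.1201] [-0.571   0.6355 -0.0647  1.8323  0.1623  0.5955  0.8885]
1 [0.544  0.3084 0.117 ] [-0.4848  0.7211 -0.111   1.6371  0.1032  0.7891  0.9996]
1 [0.5589 0.3095 0.117 ] [-0.475   0.7388 -0.1115  1.5952  0.1033  0.8134  1.0122]
0 [array([ 0.3405,  0.7292,  0.4179,  2.0526, -0.6201,  0.484 , -0.3469]), array([-0.8076,  0.8954,  0.6038,  1.5954, -0.6288,  0.8531, -1.5251])]
1.5707963267948966 [array([ 0.5869,  0.689 ,  0.0386,  2.045 , -0.0619,  0.4086,  0.6736]), array([-0.5943,  0.8241,  0.2037,  1.5877, -0.2191,  0.7523, -0.2937])]
-1.5707963267948966 [array([-0.0223,  1.0209,  1.1295,  2.0629, -1.2127,  0.9669, -1.34  ]), array([-0.2085,  0.8635, -0.4854,  1.5735,  0.5007,  0.8311,  2.2495])]
0.7853981633974483 [array([ 0.4392,  0.7049,  0.2631,  2.0496, -0.41  ,  0.4366,  0.2313]), array([-0.7018,  0.8496,  0.399 ,  1.5916, -0.4244,  0.7875, -0.907 ])]
-0.7853981633974483 [array([-0.0223,  1.0209,  1.1295,  2.0629, -1.2127,  0.9669, -0.5546]), array([-1.0162,  1.1127,  1.13  ,  1.6023, -1.0834,  1.1632, -1.9771])]
```

```bash
sed -i 's/^OPT=0/OPT=1/' h.py
python3 - <<'E'
from h import *
p,q=tcp_for(R.from_euler("z",1.955),np.array([.4385,.212,0]),(0,0,0),OPT)
env.goto(p+[0,0,.10],q); print(env.state()["clock"])
env.line_to(p,.15); fingers.grasp()
s=env.state();print(s["clock"],s["ee_pos"]-p,s["finger_gap"],s["finger_force"],s["ft_force"])
env.line_to(p+[0,0,.12],.25)
s=env.state();print(s["clock"],s["finger_gap"],s["ft_force"],s["joints"])
# ahead of the left ledge, blade level, tip 12 mm in front of it
p,q=tcp_for(pitched(0),C(-75,30.5,80),(96,0,6),OPT)
env.goto(p,q); env.wait(.2)
s=env.state();print(s["clock"],s["finger_gap"],s["ee_pos"]-p,s["joints"])
for n in("top","side"): cv2.imwrite(f"pics/{n}1.png",optics.snapshot(n))
Rs=lambda im,x,y,w,h,k:cv2.resize(im[y:y+h,x:x+w],None,fx=k,fy=k,interpolation=cv2.INTER_CUBIC)
t=cv2.imread("pics/top1.png");s=cv2.imread("pics/side1.png")
cv2.imwrite("pics/crop2.png",np.hstack([Rs(t,110,155,100,120,4),Rs(s,160,120,100,120,4)]))
E
```

```text
2.2583
3.6917 [0.0002 0.0001 0.0005] 0.01818285260710082 59.77680265903473 [-1.0612 -0.4338  4.7917]
4.325 0.01827164203505508 [ 0.0751 -0.5687 -1.226 ] [-0.1082  0.5851 -0.598   1.9989  0.4995  0.7073  2.5068]
5.925 0.018659177195126584 [ 0.0001 -0.0004 -0.0001] [-0.6295  0.6306 -0.0412  1.9595  0.0463  0.5525  0.9382]
```

View pics/crop2.png

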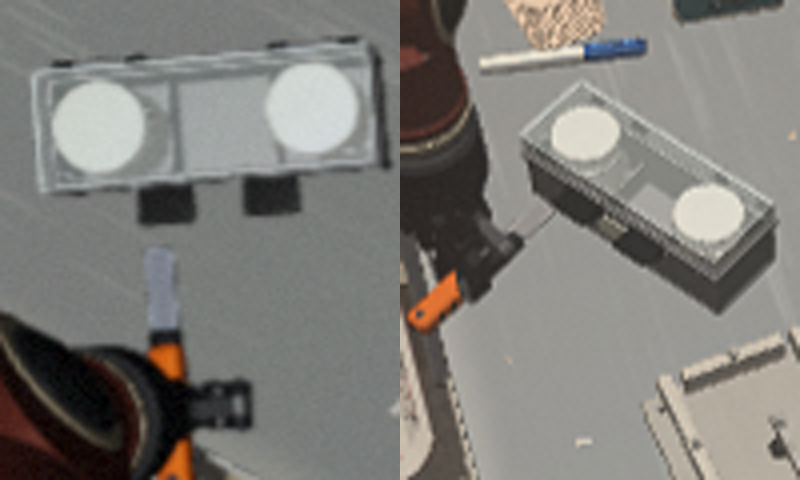

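The blade is held level by the handle. Its tip is at about top (149.5,217.5), just in front of the left ledge (centre 151.8, front row 210), and slightly yawed. I'll measure the offsets.

Run:
```python
from h import *
t=cv2.imread("pics/top1.png")
for c in blobs(t,(100,20,100),(140,120,255),(138,212,26,30)):
    r=cv2.minAreaRect(c);b=cv2.boxPoints(r)
    W=[plane("top",p,.0825)[:2] for p in b]; print(r); print([RC.inv().apply(np.r_[w,0]-CC)[:2].round(4)*1000 for w in W])
c=blobs(t,(5,150,80),(20,255,255),(140,235,30,50))
for k in c: 
    r=cv2.minAreaRect(k); print("orange",r)
    print(cv2.fitLine(k,cv2.DIST_L2,0,.01,.01).ravel())
```

```text
((149.9690399169922, 226.53543090820312), (19.290510177612305, 7.184051990509033), 86.18592071533203)
[array([-72.3,  38.4]), array([-72.7,  22.3]), array([-116.2,   22.8]), array([-115.8,   39. ])]
orange ((153.21783447265625, 271.1781921386719), (12.139453887939453, 8.756327629089355), 84.2894058227539)
[  0.2725  -0.9622 154.2188 271.375 ]
orange ((151.0, 245.0), (8.0, 8.0), 90.0)
[  0.6335   0.7737 152.     244.6667]
```

Run:
```python
from h import *
def mv(x,z,phi=0,f=.1):
    p,q=tcp_for(pitched(phi),C(x,30.5,z),(96,0,6),OPT); env.line_to(p,f,q)
mv(-75,62); mv(-46,62); env.wait(.1)
f0=env.state()["ft_force"]; m0=env.state()["moment"]
z=62
while z>50:
    z-=.7 if z<58 else 1.5; mv(-46,z,0,.05); s=env.state(); d=s["ft_force"]-f0
    print(round(z,1),d,(s["moment"]-m0))
    if d[2]>1.5: break
print(s["clock"])
```

```text
60.5 [-0.3661 -0.9215 -0.6054] [-0.0078 -0.0348 -0.043 ]
59.0 [ 0.145  -0.1163 -0.5337] [-0.0179  0.0024 -0.0315]
57.5 [-0.1881 -0.6352 -0.2064] [-0.0504  0.0023  0.0295]
56.8 [ 0.7961 -0.1784 -0.6944] [ 0.0402 -0.0126 -0.0122]
56.1 [-0.2966  0.505  -0.9533] [0.0501 0.0171 0.0283]
55.4 [ 0.2407 -0.34   -0.4813] [-0.0265 -0.0547  0.0299]
54.7 [-0.1061 -0.2883 -0.3196] [ 0.0498 -0.0515  0.0392]
54.0 [-1.5254 -0.8126  1.7536] [-0.0395 -0.0251  0.0144]
8.9
```

Run:
```python
from h import *
def mv(x,z,phi=0,f=.1):
    p,q=tcp_for(pitched(phi),C(x,30.5,z),(96,0,6),OPT); env.line_to(p,f,q)
f0=env.state()["ft_force"]
mv(-46,55.4)
for x in(-40,-34,-28,-23):
    mv(x,55.4); s=env.state(); print(x,s["ft_force"]-f0)
    if abs((s["ft_force"]-f0)[0])>8: break
print(s["joints"],s["clock"])
# feasibility of the lever stroke
for phi in(.1,.2,.3,.36,.42):
    p,q=tcp_for(pitched(phi),C(-58,30.5,54.3),(61,0,6),OPT); j=env.ik(p,q); print(phi,j if j is None else np.array(j))
```

```text
-40 [ 1.8099  0.91   -2.6173]
-34 [ 0.1665 -0.2011 -1.9598]
-28 [ 1.716   0.7313 -2.651 ]
-23 [ 2.6383  0.6178 -1.7212]
[-0.5774  0.7172 -0.0451  1.8469  0.0545  0.5783  0.9834] 10.15
0.1 [-0.6485  0.704   0.021   1.9271  0.0959  0.4277  0.9221]
0.2 [-0.7397  0.7016  0.1132  2.0035  0.1389  0.2755  0.851 ]
0.3 [-0.8528  0.7165  0.2349  2.0763  0.1693  0.1185  0.7818]
0.36 [-0.927   0.7359  0.317   2.1179  0.1762  0.0223  0.7458]
0.42 [-0.2427  0.8596 -0.7716  2.134   1.6992  0.8057 -0.6384]
```

Run:
```python
from h import *
f0=env.state()["ft_force"]
for phi in(.06,.12,.18,.24,.30,.34,.36):
    p,q=tcp_for(pitched(phi),C(-58,30.5,54.2),(61,0,6),OPT); env.line_to(p,.04,q); s=env.state(); print(phi,s["ft_force"]-f0,s["moment"],s["finger_gap"])
env.wait(.15); s=env.state(); print(s["ft_force"]-f0,s["clock"],s["joints"])
for n in("top","side"): cv2.imwrite(f"pics/{n}2.png",optics.snapshot(n))
Rs=lambda im,x,y,w,h,k:cv2.resize(im[y:y+h,x:x+w],None,fx=k,fy=k,interpolation=cv2.INTER_CUBIC)
t=cv2.imread("pics/top2.png");s=cv2.imread("pics/side2.png")
cv2.imwrite("pics/crop3.png",np.hstack([Rs(t,110,155,100,120,4),Rs(s,160,120,100,120,4)]))
```

```text
0.06 [-3.4575 -0.5267  1.5433] [-0.0017  0.2473  0.0172] 0.01811419953528462
0.12 [-2.8645  0.2932  1.9965] [0.0096 0.3841 0.0023] 0.018425285071473608
0.18 [ 2.6214 -0.923   0.0924] [-0.0632 -0.429  -0.0171] 0.01822411967556628
0.24 [ 3.9969 -1.5765  2.6255] [-0.3518 -0.5769 -0.1108] 0.01837764406000895
0.3 [-4.5241  0.444   1.4619] [0.0538 0.7982 0.0584] 0.018097121006232626
0.34 [-3.1234  0.7276  1.6358] [0.125  0.6482 0.0987] 0.018395617740964418
0.36 [-1.8401  0.3213  1.8456] [0.0651 0.3074 0.0271] 0.018342037047370245
[-1.8184 -0.0715  2.0605] 12.0583 [-0.9264  0.736   0.3174  2.1169  0.1445  0.0229  0.7776]
```

View pics/crop3.png

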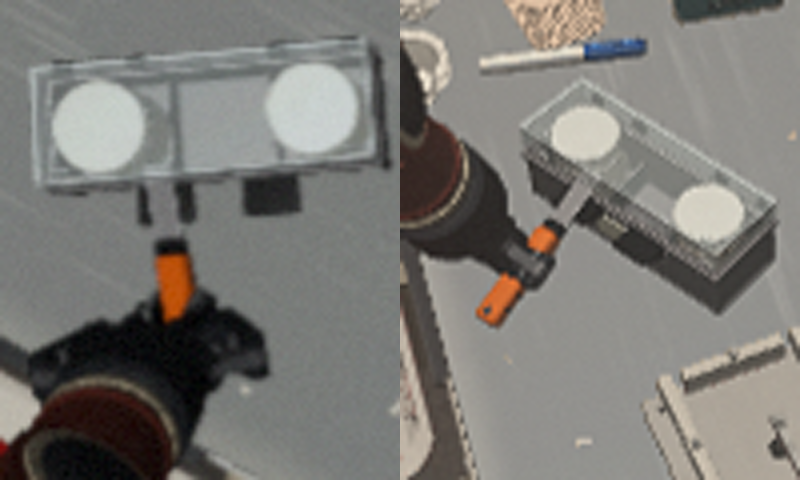

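The hood's front edge is raised in both views, with a dark gap under it. The blade sits inside the left cut-out, tip at about side (185,165), and the moment fell from 0.8 to 0.3 N m, so the catch has let go. Next I lift along the arc.

Run:
```python
from h import *
from numpy import sin,cos
def hood(px,pz,th): return 38-(-px)*cos(th)+pz*sin(th), 54+(-px)*sin(th)+pz*cos(th)
m0=env.state()["moment"]
def go(phi,x,z,loc,f=.08):
    p,q=tcp_for(pitched(phi),C(x,30.5,z),loc,OPT); env.line_to(p,f,q); s=env.state(); print(round(phi,2),np.round([x,z],1),s["ft_force"],s["moment"],s["joints"][5])
for th in np.arange(.12,1.11,.14):
    phi=.36-.36*(th-.12)/.84
    x,z=hood(-70,6,th); go(phi,x,z,(82,0,8.5))
s=env.state(); print(s["clock"],s["finger_gap"])
for n in("top","side"): cv2.imwrite(f"pics/{n}3.png",optics.snapshot(n))
Rs=lambda im,x,y,w,h,k:cv2.resize(im[y:y+h,x:x+w],None,fx=k,fy=k,interpolation=cv2.INTER_CUBIC)
t=cv2.imread("pics/top3.png");s=cv2.imread("pics/side3.png")
cv2.imwrite("pics/crop4.png",np.hstack([Rs(t,110,135,100,120,4),Rs(s,160,100,100,120,4)]))
```

```text
0.36 [-30.8  68.3] [-2.2696 -0.8419  0.4325] [-0.2017  0.8277 -0.0922] 0.04623825630044109
0.3 [-28.1  77.8] [ 0.3199 -0.1961 -2.3121] [-0.0457  0.3603  0.0423] 0.16641774838208848
0.24 [-24.1  86.8] [ 0.3964  0.2051 -1.8064] [-0.0544  0.2696  0.0076] 0.2894178570586014
0.18 [-19.   95.1] [ 0.2475  0.2039 -2.1071] [-0.0601  0.2331 -0.0151] 0.4102004947640661
0.12 [-12.7 102.7] [ 0.126  -0.3547 -1.602 ] [ 0.01    0.1245 -0.027 ] 0.5282850986708548
0.06 [ -5.4 109.3] [ 1.1616 -0.2486 -2.292 ] [-0.0167 -0.0214 -0.0013] 0.6440250744515743
-0.0 [  2.8 114.8] [ 0.5044 -0.3475 -1.3359] [-0.0649 -0.0156  0.0088] 0.7578819411342004
-0.06 [ 11.6 119.1] [-0.9602 -0.5526 -0.6607] [ 0.002  -0.0465  0.01  ] 0.8694598638707335
14.6667 0.01864919575151774
```

View pics/crop4.png

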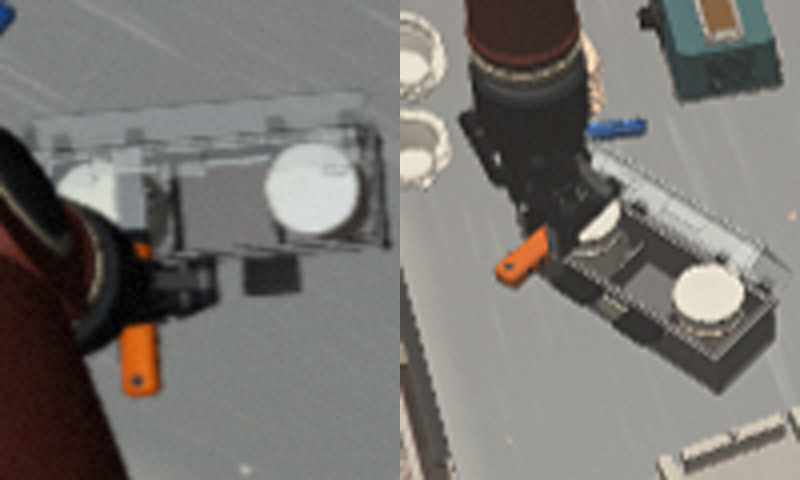

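The hood stands open past the hinge line at top (110-200,160-172) and is swinging over. The blade is level above the left jar. I back out, let the hood fall and look.

Run:
```python
from h import *
p,q=tcp_for(pitched(0),C(-75,30.5,119),(96,0,6),OPT); env.line_to(p,.15,q)
s=env.state(); print(s["clock"],s["finger_gap"],s["joints"])
for n in("top","side"): cv2.imwrite(f"pics/{n}4.png",optics.snapshot(n))
t=cv2.imread("pics/top4.png")
for c in blobs(t,(100,20,100),(140,120,255),(130,205,40,40)):
    r=cv2.minAreaRect(c);b=cv2.boxPoints(r)
    print([RC.inv().apply(np.r_[plane("top",p,.1215)[:2],0]-CC)[:2].round(4)*1000 for p in b])
s=cv2.imread("pics/side4.png")
Rs=lambda im,x,y,w,h,k:cv2.resize(im[y:y+h,x:x+w],None,fx=k,fy=k,interpolation=cv2.INTER_CUBIC)
cv2.imwrite("pics/crop5.png",np.hstack([Rs(t,110,115,100,150,4),Rs(s,160,90,100,150,4)]))
```

```text
15.5917 0.018351697774485157 [-0.6248  0.5679 -0.0477  1.9276  0.0437  0.6452  0.9403]
[array([-70.9,  38.5]), array([-71.3,  22.9]), array([-115.7,   23.5]), array([-115.3,   39.1])]
```

View pics/crop5.png

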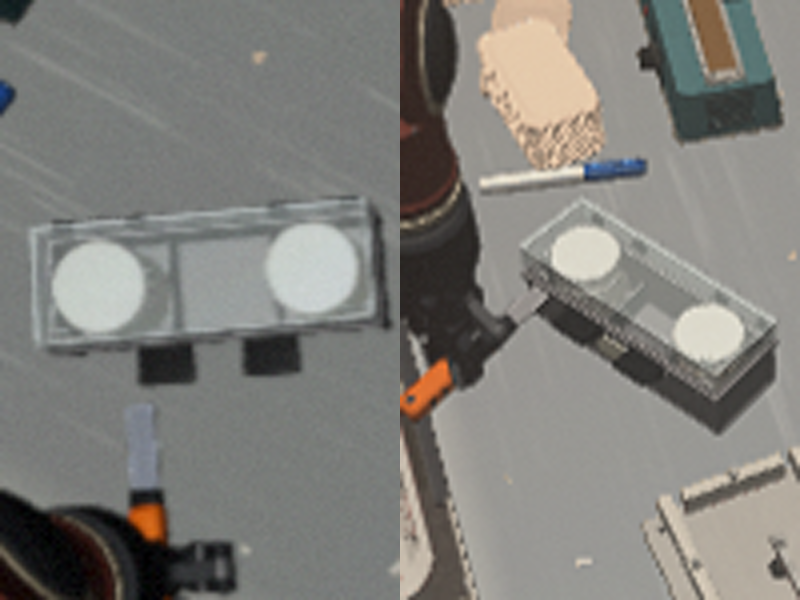

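The hood has dropped back shut because I pushed it too little before withdrawing. The blade is still held true, with its tip at top (145,216). I repeat the stroke and this time push with the tip well past vertical.

```bash
cat > pry.py <<'E'
from h import *
from numpy import sin,cos
def mv(x,z,phi=0,f=.1,loc=(96,0,6)):
    p,q=tcp_for(pitched(phi),C(x,30.5,z),loc,OPT); env.line_to(p,f,q)
def hood(px,pz,th): return 38+px*cos(th)+pz*sin(th), 54-px*sin(th)+pz*cos(th)
mv(-75,62,f=.2); mv(-46,60,f=.15); mv(-46,57); env.wait(.1)
f0=env.state()["ft_force"][2]; z=57
while z>51:
    z-=.7; mv(-46,z,f=.05)
    if env.state()["ft_force"][2]-f0>1.5: break
print("touch",z); zl=z+.3
mv(-46,zl+1.1); mv(-23,zl+1.1)
for phi in(.12,.24,.30,.36):
    mv(-58,zl-.1,phi,.04,(61,0,6)); print(phi,env.state()["ft_force"],env.state()["moment"])
env.wait(.15); print(env.state()["moment"])
for th in np.arange(.12,1.11,.14): mv(*hood(-70,6,th),.36-.36*(th-.12)/.84,.08,(82,0,8.5))
for th,r in((1.2,62),(1.3,58),(1.45,55),(1.6,52),(1.75,48)):
    mv(*hood(-r,19,th),-.06,.08,(96,0,8.5)); print(th,env.state()["ft_force"],env.state()["moment"])
cv2.imwrite("pics/top5.png",optics.snapshot("top"));cv2.imwrite("pics/side5.png",optics.snapshot("side"))
mv(-40,120,0,.2); env.wait(.8); print(env.state()["clock"])
t=optics.snapshot("top");s=optics.snapshot("side");cv2.imwrite("pics/top6.png",t);cv2.imwrite("pics/side6.png",s)
Rs=lambda im,x,y,w,h,k:cv2.resize(im[y:y+h,x:x+w],None,fx=k,fy=k,interpolation=cv2.INTER_CUBIC)
a=[cv2.imread("pics/top5.png"),cv2.imread("pics/side5.png")]
cv2.imwrite("pics/crop6.png",np.vstack([np.hstack([Rs(t,110,125,130,95,3),Rs(s,160,90,130,95,3)]),np.hstack([Rs(a[0],110,125,130,95,3),Rs(a[1],160,90,130,95,3)])]))
E
python3 pry.py
```

```text
touch 55.599999999999994
0.12 [ 0.3825  0.2444 -0.254 ] [0.0247 0.1513 0.0171]
0.24 [ 1.5878  0.5559 -1.7592] [-0.0879  0.2269 -0.0228]
0.3 [ 0.2142  0.6492 -0.9304] [-0.0725  0.3282 -0.0116]
0.36 [ 0.0548 -0.5987  0.2755] [-0.0005  0.4247 -0.0343]
[-0.081   0.4243  0.052 ]
1.2 [-0.1447  0.8499 -1.1044] [0.0331 0.0007 0.04  ]
1.3 [ 0.2835  0.1638 -0.4032] [ 0.0115 -0.0113  0.0301]
1.45 [-0.4794 -0.4242 -0.4018] [-0.0275 -0.0333  0.0623]
1.6 [ 0.8573 -0.1935 -1.107 ] [ 0.0028 -0.0739 -0.004 ]
1.75 [-0.7426  0.2774 -1.1567] [-0.0164 -0.0948 -0.0196]
24.6833
```

View pics/crop6.png

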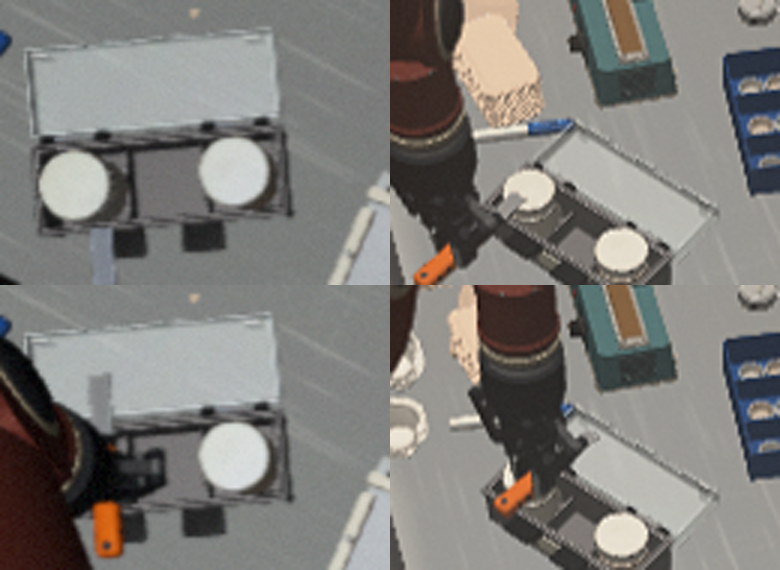

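The hood lies right over behind the case and both jars are still upright. The blade, tip at about top (144,203), is clear of the case. Next I lay the blade back where it was and check from the saved pictures how far the first lever stroke raised the hood.

Run:
```python
from h import *
# lift of the hood at first lever stroke: flow of its front top corners
g=[cv2.cvtColor(cv2.imread(f"pics/side{k}.png"),cv2.COLOR_BGR2GRAY) for k in(1,2)]
c=cal["side"];Ti=np.linalg.inv(c["T"])
def proj(P): return cv2.projectPoints(np.array([P]),cv2.Rodrigues(Ti[:3,:3])[0],Ti[:3,3],c["mtx"],c["dist"])[0].ravel()
for y in(-93,-50):
    at=lambda th:C(38-73*np.cos(th)+22*np.sin(th),y,54+73*np.sin(th)+22*np.cos(th))
    u=proj(at(0)); p1,st,e=cv2.calcOpticalFlowPyrLK(g[0],g[1],np.float32([[u]]),None,winSize=(11,11),maxLevel=1)
    print(y,u,"flow",p1.ravel()-u,st.ravel(),e.ravel(),"model .06/.1",proj(at(.06))-u,proj(at(.1))-u)
b=np.array([.4385,.212,0]);Rb=R.from_euler("z",1.955)
p,q=tcp_for(pitched(0),C(-100,30.5,120),(96,0,6),OPT); env.line_to(p,.25,q)
p,q=tcp_for(Rb,b,(0,0,0),OPT)
env.goto(p+[0,0,.06],q); env.line_to(p+[0,0,.003],.12)
f0=env.state()["ft_force"][2]
for dz in(.002,.001,.0,-.001):
    env.line_to(p+[0,0,dz],.05)
    if env.state()["ft_force"][2]-f0>3: break
print(dz,env.state()["ft_force"]); fingers.gripper_open(); env.line_to(p+[0,0,.12],.25); print(env.state()["clock"])
cv2.imwrite("pics/top7.png",optics.snapshot("top"));cv2.imwrite("pics/side7.png",optics.snapshot("side"))
```

```text
-93 [237.4393 184.2961] flow [ 0.0488 -0.9145] [1] [13.539] model .06/.1 [ 0.2456 -1.2091] [ 0.4428 -2.0392]
-50 [226.1009 176.9057] flow [ 0.265  -1.4566] [1] [14.5537] model .06/.1 [ 0.2182 -1.2136] [ 0.3976 -2.0459]
0.0 [-0.3254 -1.1194  4.9355]
29.1667
```

Run:
```python
from h import *
g=[cv2.cvtColor(cv2.imread(f"pics/side{k}.png"),cv2.COLOR_BGR2GRAY).astype(np.float32) for k in(0,1,2)]
c=cal["side"];Ti=np.linalg.inv(c["T"])
def proj(P): return cv2.projectPoints(np.array([P]),cv2.Rodrigues(Ti[:3,:3])[0],Ti[:3,3],c["mtx"],c["dist"])[0].ravel()
at=lambda th,y:C(38-73*np.cos(th)+22*np.sin(th),y,54+73*np.sin(th)+22*np.cos(th))
ys=np.arange(-90,-5,1.); sh=np.arange(-8,5,.1)
e=proj(at(0,-90))-proj(at(0,-5)); e/=np.linalg.norm(e); n=np.array([-e[1],e[0]]); n*=np.sign(n[1])
def prof(im):
    U=np.array([[proj(at(0,y))+k*n for k in sh] for y in ys],np.float32)
    return cv2.remap(im,U[...,0].copy(),U[...,1].copy(),cv2.INTER_LINEAR).mean(0)
P=[prof(i) for i in g]
for k in range(0,130,5): print(round(sh[k],1),[round(float(p[k])) for p in P])
print([ (th,round(float((proj(at(th,-50))-proj(at(0,-50)))@n),2)) for th in(.04,.06,.08,.1)])
```

```text
-8.0 [165, 180, 171]
-7.5 [168, 183, 174]
-7.0 [171, 187, 177]
-6.5 [174, 189, 180]
-6.0 [174, 189, 180]
-5.5 [173, 189, 180]
-5.0 [173, 188, 179]
-4.5 [172, 187, 177]
-4.0 [171, 185, 175]
-3.5 [168, 183, 173]
-3.0 [165, 179, 170]
-2.5 [160, 174, 166]
-2.0 [154, 169, 159]
-1.5 [149, 163, 141]
-1.0 [148, 162, 115]
-0.5 [149, 163, 102]
-0.0 [147, 160, 104]
0.5 [129, 140, 107]
1.0 [103, 112, 109]
1.5 [93, 102, 108]
2.0 [96, 105, 108]
2.5 [101, 111, 111]
3.0 [99, 108, 105]
3.5 [92, 101, 96]
4.0 [80, 87, 84]
4.5 [65, 71, 68]
[(0.04, -0.75), (0.06, -1.14), (0.08, -1.53), (0.1, -1.93)]
```

At the lever stroke the hood's edge had shifted -1.95 px, which is about 0.10 rad, with the ledge still carrying load, so step 1 holds. I re-measure the caps with the hood open, check the blade, then fetch the jar.

Run:
```python
from h import *
im={n:cv2.imread(f"pics/{n}7.png") for n in("top","side")}
out={}
for nm,lo,hi,roi,z in(("blue",(100,120,60),(125,255,255),{"top":(400,240,45,45),"side":(322,322,30,32)},.067),("white",(0,0,185),(180,60,255),{"top":(110,155,100,60),"side":(185,138,70,60)},.071)):
    for n in im:
        for c in blobs(im[n],lo,hi,roi[n],80)[:2]:
            h=cv2.convexHull(c); u=cen(h); print(nm,n,np.round(u,1),plane(n,u,z)[:2],cv2.contourArea(h),cv2.fitEllipse(c)[1])
for n in im:
    for c in blobs(im[n],(5,150,80),(20,255,255),(150,195,80,80),40)[:2]: print("handle",n,plane(n,cen(c),.016)[:2],cv2.minAreaRect(c)[1])
q=(R.from_euler("z",np.pi/2)*FLIP).as_quat(); print(q,R.from_quat(env.state()["tcp_rot"]).as_matrix()[:,1])
for p in([.45,0,.28],[.3945,-.304,.068],[.589,.281,.28],[.589,.281,.072]): print(p,(env.ik(p,q)))
```

```text
blue top [419.  263.9] [ 0.3958 -0.3022] 400.0 (22.09468650817871, 22.678098678588867)
blue side [336.6 339.7] [ 0.393  -0.3054] 350.5 (20.21293067932129, 21.6296443939209)
white top [187.5 181.5] [0.5941 0.2212] 352.5 (20.76549530029297, 21.12479019165039)
white top [134.1 186.3] [0.5856 0.3431] 353.0 (20.81549835205078, 21.026430130004883)
white side [235.7 152.2] [0.6458 0.2756] 675.0 (16.503551483154297, 54.54426574707031)
white side [236.6 172.7] [0.5918 0.2195] 178.5 (13.073935508728027, 16.972198486328125)
handle top [0.4452 0.2006] (7.747080326080322, 23.241243362426758)
handle side [0.4365 0.2091] (27.195585250854492, 6.008327484130859)
[0.7071 0.7071 0.     0.    ] [-0.9271 -0.3748  0.0037]
[0.45, 0, 0.28] [-0.8278  0.4541  1.1399  1.9417 -0.4771  1.0512  0.5215]
[0.3945, -0.304, 0.068] [ 0.2545  0.7246  0.5557  2.0461 -0.7084  0.5674  1.3154]
[0.589, 0.281, 0.28] [-1.0073  0.822   1.1334  1.3876 -0.7405  1.3887  0.1257]
[0.589, 0.281, 0.072] [-1.0162  1.1094  1.1301  1.6013 -1.0795  1.1643  0.3767]
```

Run:
```python
from h import *
p=np.array(env.state()["ee_pos"]); p[2]=.27; env.line_to(p,.3)
env.goto_joints([0.0,.45,.03,1.95,-.05,.742,.1])
s=env.state(); print(s["clock"],s["ee_pos"],s["tcp_rot"])
q=(R.from_euler("z",np.pi/2)*FLIP).as_quat()
for P in([.45,0,.28],[.3944,-.3038,.2],[.3944,-.3038,.068],[.5887,.2813,.28]): print(env.ik(P,q))
```

```text
32.025 [ 0.4905 -0.0258  0.1876] [ 0.6938  0.7201  0.0077 -0.0072]
[-0.097   0.2702  0.0623  1.9238 -0.0205  0.9482 -0.025 ]
[ 0.5648  0.4419  0.0677  1.9197 -0.0411  0.7813  0.6553]
[ 0.5875  0.6554  0.0373  2.0364 -0.0522  0.4506  0.6641]
[-0.5217  0.5952  0.0759  1.3706 -0.0461  1.1775 -0.4411]
```

Run:
```python
from h import *
q=(R.from_euler("z",np.pi/2)*FLIP).as_quat()
J=np.array([.3944,-.3038,0])
env.line_to([.46,-.026,.26],.3)
env.goto(J+[0,0,.2],q); env.line_to(J+[0,0,.12],.25); env.line_to(J+[0,0,.068],.1)
print(env.state()["ft_force"],env.state()["clock"]); fingers.grasp()
s=env.state(); print(s["finger_gap"],s["finger_force"],s["ft_force"])
env.line_to(J+[0,0,.30],.25); s=env.state(); print(s["clock"],s["finger_gap"],s["ft_force"])
env.goto([.45,0,.29],q); print(env.state()["ee_pos"],env.state()["clock"])
qc=(R.from_euler("z",np.pi/2+PSI)*FLIP).as_quat()
K=np.array([.5887,.2813,0])
env.goto(K+[0,0,.20],qc); s=env.state(); print(s["clock"],s["finger_gap"],s["ft_force"],s["joints"])
t=optics.snapshot("top");s=optics.snapshot("side");cv2.imwrite("pics/top8.png",t);cv2.imwrite("pics/side8.png",s)
Rs=lambda im,x,y,w,h,k:cv2.resize(im[y:y+h,x:x+w],None,fx=k,fy=k,interpolation=cv2.INTER_CUBIC)
cv2.imwrite("pics/crop7.png",np.hstack([Rs(t,100,120,130,180,3),Rs(s,160,70,130,180,3)]))
```

```text
[0.4044 0.2361 0.0161] 34.6917
0.05132555717452772 61.36739730834961 [-1.9799  0.1851  6.7103]
36.1833 0.05119755262104193 [ 0.0205 -0.2125 -0.3699]
[ 0.45   -0.0016  0.2897] 37.3667
38.6083 0.051187158828970916 [ 0.1924 -0.3026 -0.7333] [-0.4241  0.6628 -0.0913  1.4755  0.0692  1.006  -0.4665]
```

View pics/crop7.png

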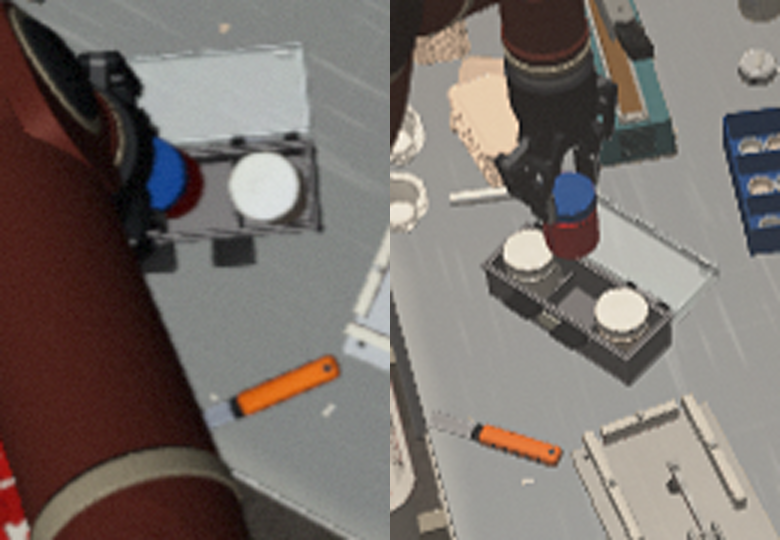

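The jar hangs upright in the jaws, its cap at side (222,134), over the middle bay. The blade lies flat at side (205,217) and the hood is open. I lower the jar with a force watch.

Run:
```python
from h import *
K=np.array([.5887,.2813,0])
env.line_to(K+[0,0,.13],.2); env.wait(.1); f0=env.state()["ft_force"]
for z in(.12,.11,.104,.098,.09,.083,.079,.076,.074,.073,.072,.0715):
    env.line_to(K+[0,0,z],.06); s=env.state(); d=s["ft_force"]-f0; print(z,d,s["ee_pos"][2])
    if d[2]>6: break
print(s["moment"],s["clock"])
```

```text
0.12 [-0.9345 -0.1605  1.1819] 0.11978590418893194
0.11 [0.2746 0.5275 0.3321] 0.10920866443747614
0.104 [0.2573 0.4444 0.6565] 0.10341823662207393
0.098 [ 0.4167 -0.4201  0.0925] 0.09744791380099346
0.09 [-0.2994 -0.8655 -0.3892] 0.08930458344381798
0.083 [ 0.1132 -0.8149  0.3826] 0.08239751270118371
0.079 [-0.1306 -0.2888  0.117 ] 0.07868094880258682
0.076 [-0.37   -0.7434  0.6314] 0.07578896575533878
0.074 [-0.4152 -0.3632 -0.3481] 0.07385917184539392
0.073 [-0.0335 -1.0208  1.8439] 0.07337641393455553
0.072 [-1.8825 -0.6703  6.9648] 0.07331055336523071
[-0.1498  0.373   0.0156] 42.2417
```

Run:
```python
from h import *
K=np.array([.5887,.2813,0])
env.line_to(K+[0,0,.073],.05); fingers.gripper_open(); env.line_to(K+[0,0,.12],.1); env.line_to(K+[0,0,.26],.25)
env.goto([.40,.36,.3],env.state()["tcp_rot"]); env.wait(.5)
t=optics.snapshot("top");s=optics.snapshot("side");print(env.state()["clock"])
cv2.imwrite("pics/top9.png",t);cv2.imwrite("pics/side9.png",s)
for n,im,roi in(("top",t,(110,150,110,70)),("side",s,(180,130,90,70))):
    for c in blobs(im,(100,120,60),(125,255,255),roi,80)[:1]:
        u=cen(c); w=plane(n,u,.071); print("blue",n,u,w,RC.inv().apply(w-CC)*1000)
    for c in blobs(im,(0,0,185),(180,60,255),roi,80)[:3]: u=cen(cv2.convexHull(c)); print("white",n,u,plane(n,u,.071)[:2])
Rs=lambda im,x,y,w,h,k:cv2.resize(im[y:y+h,x:x+w],None,fx=k,fy=k,interpolation=cv2.INTER_CUBIC)
cv2.imwrite("pics/crop8.png",np.hstack([Rs(t,100,120,130,160,3),Rs(s,160,90,130,160,3)]))
```

```text
45.7
blue top (161.1719610334604, 183.94366793731467) [0.5898 0.2814 0.071 ] [ 0.8241  0.3118 71.    ]
white top (134.28150406504062, 186.15142276422765) [0.586  0.3428]
white top (187.27950310559007, 181.71946169772255) [0.5937 0.2216]
blue side (220.95069667738474, 162.93676312968915) [0.5867 0.2794 0.071 ] [-2.4262 -1.4038 71.    ]
white side (236.7317554240631, 172.79092702169623) [0.5917 0.219 ]
white side (205.7016393442623, 152.9016393442623) [0.5831 0.3408]
```

View pics/crop8.png

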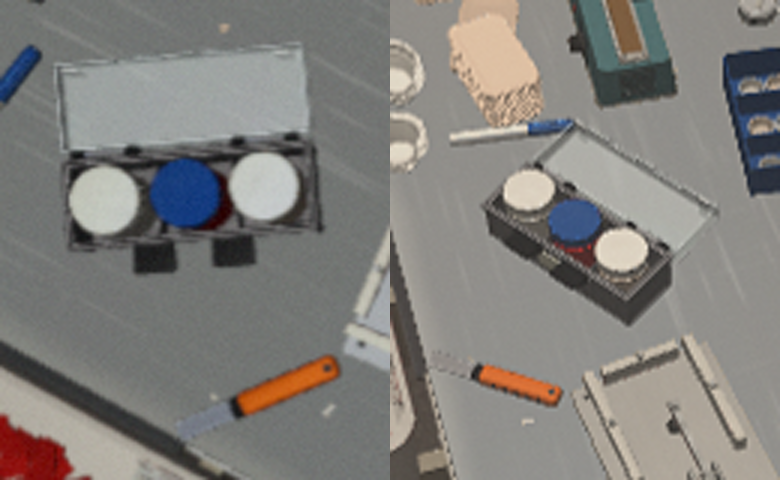

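The red jar sits in line between the other two: blue cap at top (161,184), within 1 mm of the midpoint of its neighbours in the top view. The hood is open, the blade lies flat and the arm is clear. Handing in.

```bash
python3 -c "
from cell import env
print(env.close_job())"
```

```text
the job is handed in; nothing more can be done
None
```

The job is handed in at about 46 s of the 69 s (no verdict came back): the hood was pried off on the second try and lies open behind the case, the blade is flat on the worktop, and the red jar stands in the middle bay beside the two undisturbed jars.

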